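# Find the rocking corner of a fixture plate and flatten its shim

### The arm

A 7-joint arm with a two-finger parallel gripper is mounted at the origin on the work surface. World frame = base frame: x ahead of the robot, y to its left, z up, the work surface at z = 0. Lengths are in mm, angles in rad, forces in N, time in s.
With the tool pointing down it reaches from about 350 to 900 mm from the base axis. Payload 19.9 kg.
Tool frame: the origin (TCP) lies between the finger pads; the fingertips stand 14 mm ahead of it and the grasp point (between the pads) lies 5 mm behind it; z points along the fingers, y is the direction in which the jaws open and shut (so a half turn about z gives the same grasp; the last joint's range is limited). The gripper opens to 94 mm and grips with 3 to 60 N. Pads are 16 mm wide; open, the fingers measure 119 mm over their backs; the gripper's body (75 mm by 177 mm) begins 78 mm behind the grasp point.
Start: joints at [1.29, 0.417, -0.01, 1.614, 0.005, 1.111, -0.053], TCP at [148.438, -607.097, 219.425] pointing down, gripper open.
Joint ranges: [-2.81, 2.81], [-0.39, 2.02], [-1.27, 1.25], [0.06, 2.57], [-1.19, 4.33], [0.19, 2], [-2.82, 2.82]. Speed limits (rad/s): [1.89, 1.89, 2.39, 2.39, 3.01, 3.01, 3.01].

### API

Orientations are given as [roll, pitch, yaw] about the fixed x, y, z axes, in that order (R = Rz(yaw) Ry(pitch) Rx(roll)).
In Python, from plant import monitor, vision, workorder gives the robot as it stands.
- The arm moves only by the tool servo_tool, never from a script. Its argument "moves" is a list of rows, each an object with "offset": the shift along the tool's x, y, z as a fraction of full scale, a list of three; "angular": the turn, a rotation vector about the tool's x, y, z as a fraction of full scale, a list of three; "gripper": the closure, from 0 (fully open) to 1 (shut). A call has 1 to 12 rows; each row is the pose to reach, as a shift and turn from the pose measured when the call began, along the tool's axes at that moment; what a row does not reach only later rows make up. Full scale, the value 1, is 60 cm for a shift and 60 degrees for a turn. A row lasts 1/12 s, in which the tool goes at most 41.7 mm and 7.16 degrees, less where a joint would pass 70% of its speed; a pose out of reach is approached as far as the arm can. A call with a number of a shift or a turn outside -1 to 1 is refused whole. A call with a gripper value outside its range is refused whole. The fingers move at their own pace and stop on an object; "grip_force" is the grip in N (left out, the last holds). Time passes only in rows, so rows that repeat a pose let the fingers close. It gives the time, the measured TCP pose, the force and the opening at its end, in the units of the state.
- monitor.observe(): the state, without advancing time (a new reading comes with each control period).
- vision.read_camera(name): name is "scene" or "top"; returns a dict with "color" (400x640x3 uint8, blue, green, red), "fx", "fy", "cx", "cy" (pixels), "position" and "attitude" of the camera in the world. Camera axes: x right, y down, z forward; pixel columns grow to the right and rows downward; lengths in mm; the calibration is good to about 2 mm. A picture is of the moment at which its call begins. There is no depth.
- workorder.close_job(): hands the job in, once; it reports no verdict.
The state is a dict: "time_s": time; "joint_pos": joint angles; "joint_velocities": joint speeds; "joint_efforts": joint torques, N m; "tool_pos": TCP position; "tcp_rot": TCP orientation; "ft_force": force on the tool from outside, world axes, zero at the start; "wrist_torque": the same for the moment, N m; "width": opening from 0.0 (shut) to 1.0 (fully open).
Only numpy, scipy, OpenCV 4.12 (cv2) and the standard library are available. Lean on these libraries where they do the work, as an engineer would, in place of code of your own. Each camera call takes 0.05 s, during which the arm holds its last target.

### The job

One corner of the steel fixture plate on the granite block rocks: press down on the round pads at its corners, one at a time, until you find the corner that goes down. Then press the upstanding shim tongue at that same corner down flat, leave the other three shims standing up, and take the hand away. Only press with the fingertips: do not lift or shift the plate, and leave everything else where it stands.

Things in the scene. Friction and masses are not known exactly. Their poses are not given: they have to be found in the camera images.
- plate: Steel fixture plate 170 x 230 x 12 mm (x by y), 2.9 to 3.8 kg, lying loose and level on four feet. Origin: centre of its underside, 45 mm above the table; x away from the robot, y left, z up (turned at most 0.25 rad). A part nest 70 x 70 mm in its middle stands 26 mm above its top. Round pads on the four corners, shim tongues at the left and right edges.
- block: Fixed granite block 300 x 400 x 25 mm on the table; origin under its centre. On it four like domed feet 20 mm tall, each right under a pad. One, a different one each run and not told by eye, is soft: pressed on the pad above it the plate starts to give at 2 N, is 5 mm down at 3 N (opposite corner up as much), and springs back level when let go. The other three corners stay firm.
- pad_near_left (a point): Top centre of the round raised pad (28 mm across, 4 mm above the plate's top, 61 mm above the table) at the plate corner nearer the robot, on the left (+y); 62 mm in x and 78 mm in y from the plate's middle.
- pad_near_right (a point): Top centre of the round raised pad (28 mm across, 4 mm above the plate's top, 61 mm above the table) at the plate corner nearer the robot, on the right (-y); 62 mm in x and 78 mm in y from the plate's middle.
- pad_far_left (a point): Top centre of the round raised pad (28 mm across, 4 mm above the plate's top, 61 mm above the table) at the plate corner farther from the robot, on the left (+y); 62 mm in x and 78 mm in y from the plate's middle.
- pad_far_right (a point): Top centre of the round raised pad (28 mm across, 4 mm above the plate's top, 61 mm above the table) at the plate corner farther from the robot, on the right (-y); 62 mm in x and 78 mm in y from the plate's middle.
- shim_near_left (a joint): Angle of the shim tongue at the corner nearer the robot, on the left (+y): 0 standing, sloping 0.42 rad up outward; 0.42 pressed flat (level with the plate, its stop). Starts at 0 to 0.08. Stiff: about 5 N at tongue_near_left. It stays where it is left, no spring back. Its hinge is on the plate's top edge, 62 mm in x and 115 mm in y from the plate's middle, 57 mm above the table.
- tongue_near_left (a point): Point to press, on that shim's upper face 34 mm out from its hinge. The tongue is a metal leaf 26 mm wide (x), 46 mm long, 2 mm thick, sticking out left (+y) from the plate's edge beside the pad. When flat the point lies 58 mm above the table (about 8 mm lower while a soft corner is held down); free air below it down to the granite at 25 mm.
- shim_near_right (a joint): Angle of the shim tongue at the corner nearer the robot, on the right (-y): 0 standing, sloping 0.42 rad up outward; 0.42 pressed flat (level with the plate, its stop). Starts at 0 to 0.08. Stiff: about 5 N at tongue_near_right. It stays where it is left, no spring back. Its hinge is on the plate's top edge, 62 mm in x and 115 mm in y from the plate's middle, 57 mm above the table.
- tongue_near_right (a point): Point to press, on that shim's upper face 34 mm out from its hinge. The tongue is a metal leaf 26 mm wide (x), 46 mm long, 2 mm thick, sticking out right (-y) from the plate's edge beside the pad. When flat the point lies 58 mm above the table (about 8 mm lower while a soft corner is held down); free air below it down to the granite at 25 mm.
- shim_far_left (a joint): Angle of the shim tongue at the corner farther from the robot, on the left (+y): 0 standing, sloping 0.42 rad up outward; 0.42 pressed flat (level with the plate, its stop). Starts at 0 to 0.08. Stiff: about 5 N at tongue_far_left. It stays where it is left, no spring back. Its hinge is on the plate's top edge, 62 mm in x and 115 mm in y from the plate's middle, 57 mm above the table.
- tongue_far_left (a point): Point to press, on that shim's upper face 34 mm out from its hinge. The tongue is a metal leaf 26 mm wide (x), 46 mm long, 2 mm thick, sticking out left (+y) from the plate's edge beside the pad. When flat the point lies 58 mm above the table (about 8 mm lower while a soft corner is held down); free air below it down to the granite at 25 mm.
- shim_far_right (a joint): Angle of the shim tongue at the corner farther from the robot, on the right (-y): 0 standing, sloping 0.42 rad up outward; 0.42 pressed flat (level with the plate, its stop). Starts at 0 to 0.08. Stiff: about 5 N at tongue_far_right. It stays where it is left, no spring back. Its hinge is on the plate's top edge, 62 mm in x and 115 mm in y from the plate's middle, 57 mm above the table.
- tongue_far_right (a point): Point to press, on that shim's upper face 34 mm out from its hinge. The tongue is a metal leaf 26 mm wide (x), 46 mm long, 2 mm thick, sticking out right (-y) from the plate's edge beside the pad. When flat the point lies 58 mm above the table (about 8 mm lower while a soft corner is held down); free air below it down to the granite at 25 mm.
- plug: loose steel plug gauge, 18 mm across, 40 mm tall, upright on the granite left of the plate between the two left shims; origin under its centre. Leave alone.
- gauge: loose steel gauge block 30 x 10 x 30 mm on the granite right of the plate between the two right shims; origin under its centre. Leave alone.
- weight: loose small brass weight, 26 mm across, 30 mm tall, on the granite in front of the plate (robot side); origin under its centre. Leave alone.
- ringgauge: loose steel ring 48 mm across, 16 mm tall, on the table at the left. Leave alone.
- bottle: loose white plastic bottle 44 mm across, 100 mm tall, on the table at the left. Leave alone.
- tray: loose black parts tray 100 x 130 x 25 mm on the table at the right. Leave alone.
- driver: loose screwdriver lying on the table at the right. Leave alone.

How it is judged (in metres and radians):
On the way, in this order (a step that is already met when the one before it is completed fails the run):
1. the rocking corner is pressed down by about 2 mm or more with the fingers on the plate, all four shims still standing (contact force between the fingers and plate above 1 N and height (world z) of any of pad_near_left, pad_near_right, pad_far_left, pad_far_right below 0.0588 m and value of joint each of shim_near_left, shim_near_right, shim_far_left, shim_far_right below 0.2 rad), for 0.1 s.
2. the shim at the rocking corner is pressed flat: that corner is dipped by about 2 mm or more under the press, the other three shims still standing (((value of joint shim_near_left above 0.34 rad and value of joint each of shim_near_right, shim_far_left, shim_far_right below 0.2 rad and height (world z) of pad_near_left below 0.0588 m and contact force between the fingers and plate above 1 N) or (value of joint shim_near_right above 0.34 rad and value of joint each of shim_near_left, shim_far_left, shim_far_right below 0.2 rad and height (world z) of pad_near_right below 0.0588 m and contact force between the fingers and plate above 1 N) or (value of joint shim_far_left above 0.34 rad and value of joint each of shim_near_left, shim_near_right, shim_far_right below 0.2 rad and height (world z) of pad_far_left below 0.0588 m and contact force between the fingers and plate above 1 N) or (value of joint shim_far_right above 0.34 rad and value of joint each of shim_near_left, shim_near_right, shim_far_left below 0.2 rad and height (world z) of pad_far_right below 0.0588 m and contact force between the fingers and plate above 1 N))), for 0.1 s.
At the end, for the whole second after the job is handed in: Exactly one shim, that of the rocking corner, is flat (joint above 0.34 rad), the other three stand (below 0.2 rad), and the plate is at rest, level within 0.02 rad and within 12 mm of where it was (((value of joint shim_near_left above 0.34 rad and value of joint each of shim_near_right, shim_far_left, shim_far_right below 0.2 rad) or (value of joint shim_near_right above 0.34 rad and value of joint each of shim_near_left, shim_far_left, shim_far_right below 0.2 rad) or (value of joint shim_far_left above 0.34 rad and value of joint each of shim_near_left, shim_near_right, shim_far_right below 0.2 rad) or (value of joint shim_far_right above 0.34 rad and value of joint each of shim_near_left, shim_near_right, shim_far_left below 0.2 rad)) and angle between plate's own z axis and vertical below 0.02 rad and distance of plate from where it was at the start of the episode below 0.012 m and linear speed of plate below 0.01 m/s); the robot touches nothing.
It fails at once if the plate is lifted (its middle more than 8 mm up) or shifted more than 20 mm (height (world z) of plate above 0.053 m or distance of plate from where it was at the start of the episode above 0.02 m).
It fails at once if a bystander is moved more than 20 mm (distance of any of plug, gauge, weight, ringgauge, bottle, tray, driver from where it was at the start of the episode above 0.02 m).
It also fails if it takes over 45 s, if anything falls off the work surface, if the arm or the gripper's body presses on something with over 40 N, if the wrist force passes 120 N, or if a joint passes its speed limit or range.

## Working session

There is one attempt and no reset: what is moved stays moved. The work goes in short steps, Python scripts to look and compute and a tool call to move; the robot and the scene stay as the last step left them, time stands still between calls to the robot, and variables do not carry over. Pictures are saved under pics/ and viewed, and the job is handed in when it is done.

Besides the shell and the picture viewer there is one more tool, called after "Request:" in YAML: its name, and indented under it one key for each argument. servo_tool: Moves the arm, as the interface text tells. Its arguments: {"type":"object","properties":{"moves":{"type":"array"},"grip_force":{"type":"number"}},"required":["moves"]}

```bash
ls; mkdir -p pics; python3 - <<'E'
from plant import monitor, vision
import cv2
print(monitor.observe())
for n in ("scene","top"):
    c=vision.read_camera(n); cv2.imwrite(f"pics/{n}0.png",c["color"])
    print(n,{k:v for k,v in c.items() if k!="color"})
E
```

```text
pics
{'time_s': 0.0, 'joint_pos': array([ 1.28947469,  0.41795688, -0.01031126,  1.61419225,  0.00468774,
        1.11068623, -0.05298637]), 'joint_velocities': array([ 1.20759475e-03, -2.70997152e-04, -1.83993861e-03,  8.05448480e-04,
       -8.30766851e-05, -5.78728283e-04,  1.22380836e-03]), 'joint_efforts': array([ 4.08722635e-04, -8.51255107e+01,  6.38323054e-01, -4.25986183e+01,
       -4.88993665e-02,  1.87460775e-02,  9.82327674e-05]), 'tool_pos': array([ 148.36510842, -606.75658908,  218.82830546]), 'tcp_rot': array([-3.14037640e+00,  7.69976335e-05,  2.39845727e-01]), 'ft_force': array([-0.24019431,  1.05538235, -0.11002915]), 'wrist_torque': array([-0.03618958, -0.00445467, -0.03351985]), 'width': 0.9986458562073754}
scene {'fx': 452.4862642243044, 'fy': 452.4862642243044, 'cx': 323.53893886515704, 'cy': 199.74346047829704, 'position': array([1208.15987258,  288.31544862, 1162.50505406]), 'attitude': array([-2.52236693,  0.00625983,  1.97372735])}
top {'fx': 442.76981380253306, 'fy': 442.76981380253306, 'cx': 322.3582856361967, 'cy': 201.48937858877647, 'position': array([ 276.05136491,   -6.65996547, 1597.89021221]), 'attitude': array([-2.98267445, -0.01418463, -1.59290835])}
```

View pics/scene0.png

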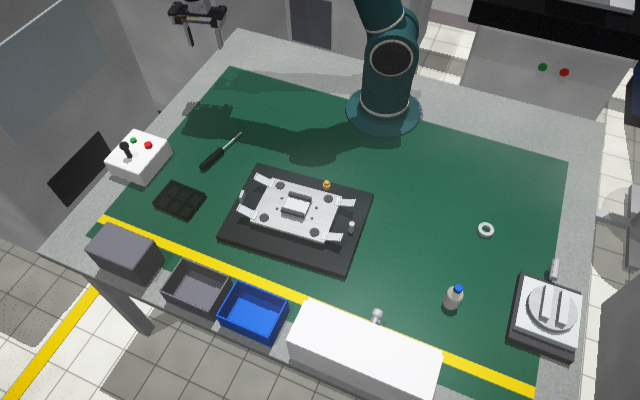

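View pics/top0.png

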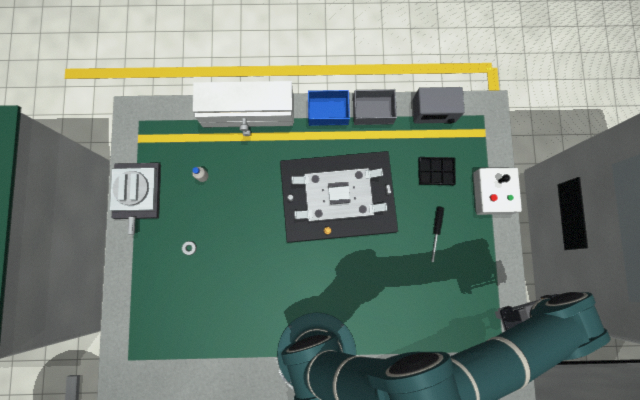

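The scene view shows the plate around (296,208). In the top view the plate is around (339,193), with the pads as dark discs near (316,212), (376,212), (322,178) and (378,173). I'll enlarge both to measure.

```bash
cat > h.py <<'E'
import numpy as np, cv2
from scipy.spatial.transform import Rotation as Ro
def ray(c,u,v):
    d=np.array([(u-c["cx"])/c["fx"],(v-c["cy"])/c["fy"],1.]); return Ro.from_euler("xyz",c["attitude"]).as_matrix()@d
def onz(c,u,v,z):
    d=ray(c,u,v); p=np.array(c["position"]); return p+d*(z-p[2])/d[2]
def proj(c,P):
    q=Ro.from_euler("xyz",c["attitude"]).as_matrix().T@(np.array(P)-c["position"]); return c["fx"]*q[0]/q[2]+c["cx"],c["fy"]*q[1]/q[2]+c["cy"]
E
python3 - <<'E'
from h import *
from plant import vision
t=vision.read_camera("top")["color"]; s=vision.read_camera("scene")["color"]
cv2.imwrite("pics/t1.png",cv2.resize(t[145:250,275:405],None,fx=6,fy=5.7,interpolation=cv2.INTER_CUBIC))
cv2.imwrite("pics/s1.png",cv2.resize(s[160:280,210:380],None,fx=4.7,fy=4.7,interpolation=cv2.INTER_CUBIC))
E
```

```text
(no output)
```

View pics/t1.png

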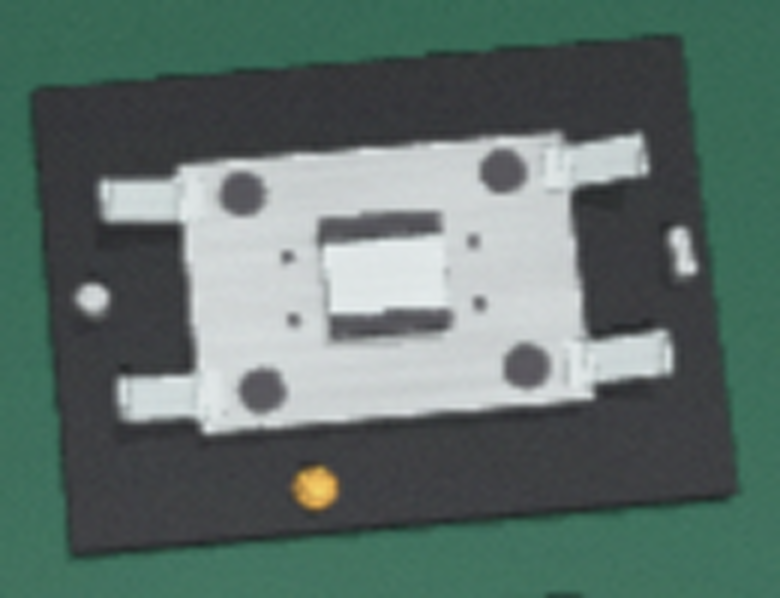

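View pics/s1.png

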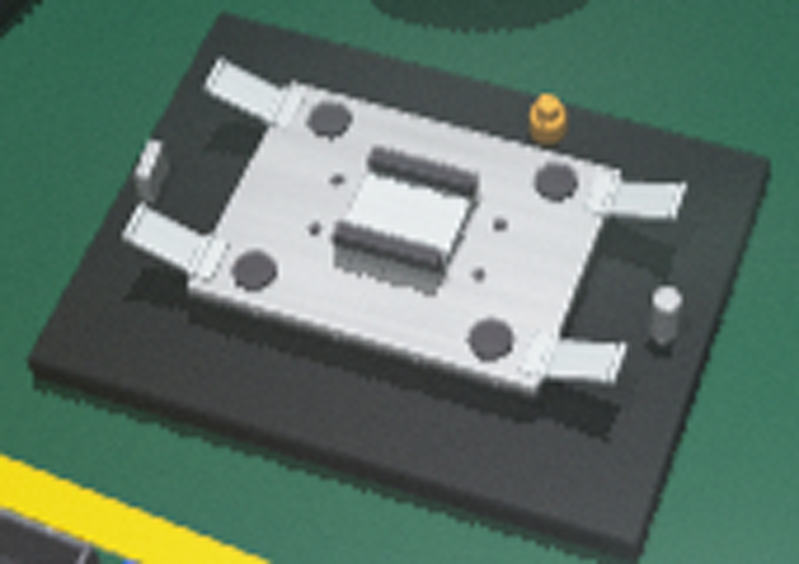

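Both crops show four dark pads. In the top crop they're at (242,193), (503,170), (262,389) and (527,365), with all four tongues standing outward. Next I'll get pad centroids from masks in both views and compare them with the 124 x 156 mm rectangle.

```bash
python3 - <<'E'
from h import *
from plant import vision
T=vision.read_camera("top"); S=vision.read_camera("scene")
gt={"FL":(242,193),"FR":(503,170),"NL":(262,389),"NR":(527,365)}
gs={"NR":(329,119),"NL":(556,181),"FR":(254,270),"FL":(490,339)}
def cen(c,u,v):
    g=cv2.cvtColor(c["color"],cv2.COLOR_BGR2GRAY).astype(float)
    r=6; u0,v0=int(round(u)),int(round(v)); w=g[v0-r:v0+r+1,u0-r:u0+r+1]
    hi,lo=np.percentile(w,80),w.min(); a=np.clip((hi-w)/(hi-lo),0,1); a[a<.3]=0
    n,l=cv2.connectedComponents((a>0).astype(np.uint8)); a[l!=l[r,r]]=0
    yy,xx=np.mgrid[-r:r+1,-r:r+1]; return u0+(a*xx).sum()/a.sum(),v0+(a*yy).sum()/a.sum(),a.sum()
P={}
for k in gt:
    a=cen(T,275-.4+gt[k][0]/6,145-.4+gt[k][1]/5.7); b=cen(S,210-.4+gs[k][0]/4.7,160-.4+gs[k][1]/4.7)
    p=onz(T,*a[:2],61);q=onz(S,*b[:2],61); P[k]=(p+q)/2
    # two-view triangulated height
    d1,d2=ray(T,*a[:2]),ray(S,*b[:2]); A=np.c_[d1,-d2]; x=np.linalg.lstsq(A,S["position"]-T["position"],rcond=None)[0]
    print(k,np.round(a,1),np.round(b,1),p.round(1),q.round(1),"tri z",(T["position"]+x[0]*d1)[2].round(1))
# fit rect
k=["NL","NR","FL","FR"]; L=np.array([[-62,78],[-62,-78],[62,78],[62,-78]],float); W=np.array([P[i][:2] for i in k])
for nm,W in (("avg",W),):
    c=W.mean(0); H=L.T@(W-c); th=np.arctan2(H[0,1]-H[1,0],H[0,0]+H[1,1]); R=np.array([[np.cos(th),-np.sin(th)],[np.sin(th),np.cos(th)]])
    print(c,th,(W-c-L@R.T).round(1))
    for i,l in zip(k,L): print(i,"pad",(c+R@l).round(1),"tongue",(c+R@np.array([l[0],np.sign(l[1])*(115+34*np.cos(.42))])).round(1),"hinge",(c+R@np.array([l[0],np.sign(l[1])*115])).round(1))
E
```

```text
FL [314.9 178.6  37.7] [314.  232.   57.2] [604.7  -9.4  61. ] [602.9  -6.7  61. ] tri z 62.1
FR [358.4 174.6  36. ] [263.7 217.3  53.7] [ 616.2 -164.1   61. ] [ 614.1 -161.9   61. ] tri z 62.8
NL [318.3 213.1  46.3] [327.9 198.4  47.1] [481.1 -18.6  61. ] [479.  -15.7  61. ] tri z 62.4
NR [362.3 208.8  45.5] [279.7 185.2  44.1] [ 493.1 -173.5   61. ] [ 490.5 -171.1   61. ] tri z 63.3
[547.68536918 -90.13676745] 0.074298029581437 [[-0.  -0.2]
 [ 0.1  0.2]
 [ 0.1 -0.3]
 [-0.2  0.3]]
NL pad [480.1 -17. ] tongue [475.   50.9] hinge [477.3  19.9]
NR pad [ 491.6 -172.5] tongue [ 496.7 -240.4] hinge [ 494.4 -209.4]
FL pad [603.7  -7.7] tongue [598.7  60.1] hinge [601.   29.1]
FR pad [ 615.3 -163.3] tongue [ 620.4 -231.2] hinge [ 618.1 -200.2]
```

Both views agree to about 2–3 mm. The fit gives the plate centre at (547.7, -90.1) and yaw 0.074, with residuals of 0.3 mm or less and triangulated pad height of about 62 mm against 61. I'll now approach with the gripper closed and the jaw axis along the plate's x.

```bash
cat > go.py <<'E'
import sys
from h import *
from plant import monitor
s=monitor.observe(); x,y,z,yaw=map(float,sys.argv[1:5])
R=Ro.from_euler("xyz",s["tcp_rot"]); Rt=Ro.from_euler("xyz",[np.pi,0,yaw])
print("t",s["time_s"],"pos",s["tool_pos"].round(1),"rot",s["tcp_rot"].round(3),"F",s["ft_force"].round(1),"w",round(s["width"],3))
print("offset",(R.inv().apply(np.array([x,y,z])-s["tool_pos"])/600).round(4),"ang",((R.inv()*Rt).as_rotvec()/np.radians(60)).round(4))
E
python3 go.py 491.6 -172.5 130 1.645
```

```text
t 0.3 pos [ 148.4 -607.   219.2] rot [-3.141  0.     0.24 ] F [ 1.1 -0.6  0.1] w 0.997
offset [ 0.7277 -0.5675  0.1489] ang [-4.0000e-04 -2.0000e-04 -1.3419e+00]
```

Request:
servo_tool:
  moves:
    - {"offset":[0.36,-0.28,0.03],"angular":[0,0,-0.5],"gripper":1}
    - {"offset":[0.36,-0.28,0.03],"angular":[0,0,-0.5],"gripper":1}
    - {"offset":[0.36,-0.28,0.03],"angular":[0,0,-0.5],"gripper":1}
    - {"offset":[0.36,-0.28,0.03],"angular":[0,0,-0.5],"gripper":1}
    - {"offset":[0.5,-0.4,0.04],"angular":[0,0,-0.8],"gripper":1}
    - {"offset":[0.6,-0.48,0.05],"angular":[0,0,-1],"gripper":1}
    - {"offset":[0.73,-0.57,0.08],"angular":[0,0,-1],"gripper":1}
    - {"offset":[0.73,-0.57,0.08],"angular":[0,0,-1],"gripper":1}
    - {"offset":[0.73,-0.57,0.1],"angular":[0,0,-1],"gripper":1}
    - {"offset":[0.73,-0.57,0.1],"angular":[0,0,-1],"gripper":1}
    - {"offset":[0.73,-0.57,0.1],"angular":[0,0,-1],"gripper":1}
    - {"offset":[0.73,-0.57,0.1],"angular":[0,0,-1],"gripper":1}
  grip_force: 20

```text
time_s: 1.3
tool_pos: [456.9, -215.1, 168.6]
tcp_rot: [3.141, -0.0, 1.287]
ft_force: [0.3, -1.4, -0.1]
width: 0.184
```

```bash
python3 go.py 491.6 -172.5 95 1.645
```

```text
t 1.3 pos [ 456.9 -215.1  168.6] rot [ 3.141 -0.     1.287] F [ 0.3 -1.4 -0.1] w 0.184
offset [0.0844 0.0356 0.1227] ang [ 3.000e-04 -0.000e+00 -3.422e-01]
```

Request:
servo_tool:
  moves:
    - {"offset":[0.0844,0.0356,0.07],"angular":[0,0,-0.342],"gripper":1}
    - {"offset":[0.0844,0.0356,0.1],"angular":[0,0,-0.342],"gripper":1}
    - {"offset":[0.0844,0.0356,0.123],"angular":[0,0,-0.342],"gripper":1}
    - {"offset":[0.0844,0.0356,0.123],"angular":[0,0,-0.342],"gripper":1}
    - {"offset":[0.0844,0.0356,0.123],"angular":[0,0,-0.342],"gripper":1}
    - {"offset":[0.0844,0.0356,0.123],"angular":[0,0,-0.342],"gripper":1}

```text
time_s: 1.8
tool_pos: [491.8, -173.5, 95.9]
tcp_rot: [3.14, 0.001, 1.64]
ft_force: [0.4, 0.6, 0.7]
width: 0.006
```

```bash
python3 go.py 491.6 -172.5 76 1.645; python3 - <<'E'
from h import *
from plant import vision
T=vision.read_camera("top"); S=vision.read_camera("scene")
a=cv2.resize(T["color"][145:250,275:405],None,fx=4,fy=4,interpolation=cv2.INTER_CUBIC)
cv2.imwrite("pics/t2.png",a)
cv2.imwrite("pics/s2.png",cv2.resize(S["color"][160:280,210:380],None,fx=4.7,fy=4.7,interpolation=cv2.INTER_CUBIC))
E
```

```text
t 1.8 pos [ 491.8 -173.5   95.9] rot [3.14e+00 1.00e-03 1.64e+00] F [0.4 0.6 0.7] w 0.006
offset [ 0.0018 -0.0002  0.0332] ang [ 0.0012  0.0008 -0.0052]
```

View pics/s2.png

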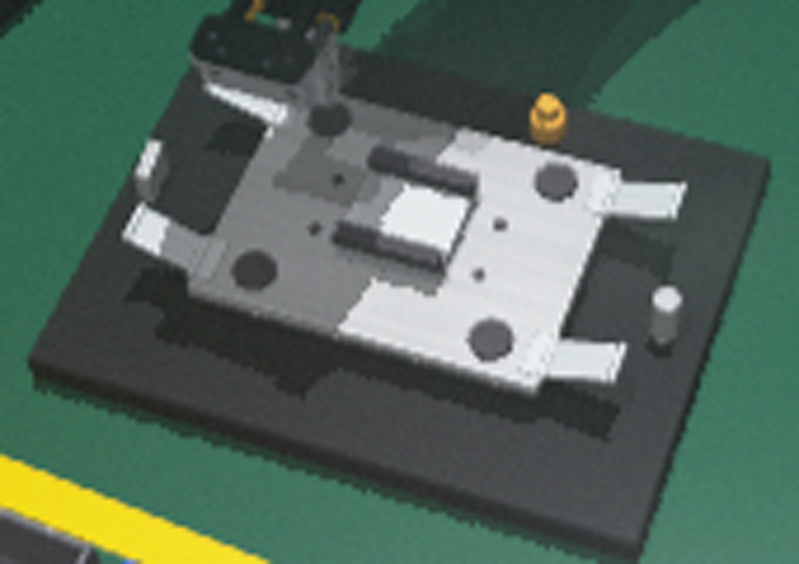

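The closed fingers at crop (325,90) hover just above the near-right pad at (329,119), about 20 mm up, as expected. Going down to feel it.

Request:
servo_tool:
  moves:
    - {"offset":[0.0018,0,0.02],"angular":[0,0,-0.005],"gripper":1}
    - {"offset":[0.0018,0,0.03],"angular":[0,0,-0.005],"gripper":1}
    - {"offset":[0.0018,0,0.033],"angular":[0,0,-0.005],"gripper":1}
    - {"offset":[0.0018,0,0.034],"angular":[0,0,-0.005],"gripper":1}
    - {"offset":[0.0018,0,0.035],"angular":[0,0,-0.005],"gripper":1}
    - {"offset":[0.0018,0,0.036],"angular":[0,0,-0.005],"gripper":1}
    - {"offset":[0.0018,0,0.036],"angular":[0,0,-0.005],"gripper":1}

```text
time_s: 2.48
tool_pos: [492.0, -172.5, 74.8]
tcp_rot: [3.14, 0.002, 1.646]
ft_force: [-1.0, -0.4, 3.2]
width: 0.004
```

Request:
servo_tool:
  moves:
    - {"offset":[0,0,0.001],"angular":[0,0,0],"gripper":1}
    - {"offset":[0,0,0.0015],"angular":[0,0,0],"gripper":1}
    - {"offset":[0,0,0.0015],"angular":[0,0,0],"gripper":1}

```text
time_s: 2.73
tool_pos: [492.1, -172.6, 74.5]
tcp_rot: [3.139, 0.002, 1.646]
ft_force: [-5.3, 1.3, 13.9]
width: 0.009
```

Near right is firm: 14 N within 0.5 mm. I'll lift off and go to near left.

Request:
servo_tool:
  moves:
    - {"offset":[0,0,-0.015],"angular":[0,0,0],"gripper":1}
    - {"offset":[0,0,-0.033],"angular":[0,0,0],"gripper":1}
    - {"offset":[0,0,-0.033],"angular":[0,0,0],"gripper":1}

```text
time_s: 2.98
tool_pos: [493.1, -172.8, 96.6]
tcp_rot: [3.137, 0.003, 1.646]
ft_force: [0.0, -0.1, 0.6]
width: 0.005
```

```bash
python3 go.py 480.1 -17 80 1.645
```

```text
t 2.9833 pos [ 493.1 -172.8   96.6] rot [3.137e+00 3.000e-03 1.646e+00] F [ 0.  -0.1  0.6] w 0.005
offset [ 0.2606 -0.0023  0.0267] ang [0.0044 0.0031 0.0009]
```

Request:
servo_tool:
  moves:
    - {"offset":[0.07,-0.001,0],"angular":[0.004,0.003,0],"gripper":1}
    - {"offset":[0.14,-0.001,0],"angular":[0.004,0.003,0],"gripper":1}
    - {"offset":[0.21,-0.002,0],"angular":[0.004,0.003,0],"gripper":1}
    - {"offset":[0.2606,-0.0023,0.01],"angular":[0.004,0.003,0],"gripper":1}
    - {"offset":[0.2606,-0.0023,0.0267],"angular":[0.004,0.003,0],"gripper":1}
    - {"offset":[0.2606,-0.0023,0.0267],"angular":[0.004,0.003,0],"gripper":1}

```text
time_s: 3.48
tool_pos: [479.6, -15.6, 79.2]
tcp_rot: [-3.141, -0.0, 1.649]
ft_force: [-0.1, -1.0, -0.6]
width: 0.006
```

```bash
python3 go.py 480.1 -17 74.5 1.645
```

```text
t 3.4833 pos [479.6 -15.6  79.2] rot [-3.141 -0.     1.649] F [-0.1 -1.  -0.6] w 0.006
offset [-0.0024  0.0007  0.0079] ang [-0.0004 -0.0002  0.0038]
```

Request:
servo_tool:
  moves:
    - {"offset":[-0.0024,0.0007,0.004],"angular":[0,0,0.004],"gripper":1}
    - {"offset":[-0.0024,0.0007,0.007],"angular":[0,0,0.004],"gripper":1}
    - {"offset":[-0.0024,0.0007,0.008],"angular":[0,0,0.004],"gripper":1}
    - {"offset":[-0.0024,0.0007,0.009],"angular":[0,0,0.004],"gripper":1}
    - {"offset":[-0.0024,0.0007,0.009],"angular":[0,0,0.004],"gripper":1}

```text
time_s: 3.9
tool_pos: [480.4, -18.0, 74.6]
tcp_rot: [-3.141, 0.0, 1.643]
ft_force: [-5.5, 0.2, 18.6]
width: 0.006
```

Near left is firm too (18.6 N at z 74.6). Far left is next. It needs a clear traverse outside the nest, so I'll lift 20 mm.

Request:
servo_tool:
  moves:
    - {"offset":[0,0,-0.015],"angular":[0,0,0],"gripper":1}
    - {"offset":[0,0,-0.033],"angular":[0,0,0],"gripper":1}
    - {"offset":[0,0,-0.033],"angular":[0,0,0],"gripper":1}

```text
time_s: 4.15
tool_pos: [481.5, -18.6, 96.5]
tcp_rot: [3.139, 0.001, 1.642]
ft_force: [0.6, 0.6, 0.8]
width: 0.002
```

```bash
python3 go.py 603.7 -7.7 80 1.645
```

```text
t 4.15 pos [481.5 -18.6  96.5] rot [3.139e+00 1.000e-03 1.642e+00] F [0.6 0.6 0.8] w 0.002
offset [0.0038 0.2043 0.028 ] ang [ 0.0024  0.001  -0.0031]
```

Request:
servo_tool:
  moves:
    - {"offset":[0.002,0.07,0],"angular":[0.002,0.001,-0.003],"gripper":1}
    - {"offset":[0.003,0.14,0],"angular":[0.002,0.001,-0.003],"gripper":1}
    - {"offset":[0.0038,0.2043,0],"angular":[0.002,0.001,-0.003],"gripper":1}
    - {"offset":[0.0038,0.2043,0.015],"angular":[0.002,0.001,-0.003],"gripper":1}
    - {"offset":[0.0038,0.2043,0.028],"angular":[0.002,0.001,-0.003],"gripper":1}
    - {"offset":[0.0038,0.2043,0.028],"angular":[0.002,0.001,-0.003],"gripper":1}

```text
time_s: 4.65
tool_pos: [602.3, -8.0, 78.2]
tcp_rot: [-3.139, -0.0, 1.645]
ft_force: [-0.4, 0.0, -0.7]
width: 0.005
```

```bash
python3 go.py 603.7 -7.7 74 1.645
```

```text
t 4.65 pos [602.3  -8.   78.2] rot [-3.139 -0.     1.645] F [-0.4  0.  -0.7] w 0.005
offset [0.0003 0.0024 0.0069] ang [-0.0023 -0.0003 -0.0003]
```

Request:
servo_tool:
  moves:
    - {"offset":[0,0.0024,0.004],"angular":[-0.002,0,0],"gripper":1}
    - {"offset":[0,0.0024,0.006],"angular":[-0.002,0,0],"gripper":1}
    - {"offset":[0,0.0024,0.0068],"angular":[-0.002,0,0],"gripper":1}
    - {"offset":[0,0.0024,0.0072],"angular":[-0.002,0,0],"gripper":1}
    - {"offset":[0,0.0024,0.0072],"angular":[-0.002,0,0],"gripper":1}

```text
time_s: 5.07
tool_pos: [603.0, -8.2, 74.7]
tcp_rot: [-3.141, 0.0, 1.644]
ft_force: [-5.4, 0.4, 8.2]
width: 0.004
```

Far left is firm too: 8 N with no travel. That leaves far right, which I'll confirm by pressing. The straight path clears the nest edge (x≈583 against fingers at 603 minus 12.5), but I'll lift 30 mm above the pads so the fingertips pass above the nest.

Request:
servo_tool:
  moves:
    - {"offset":[0,0,-0.015],"angular":[0,0,0],"gripper":1}
    - {"offset":[0,0,-0.05],"angular":[0,0,0],"gripper":1}
    - {"offset":[0,0,-0.05],"angular":[0,0,0],"gripper":1}

```text
time_s: 5.32
tool_pos: [604.2, -8.2, 108.6]
tcp_rot: [3.138, 0.001, 1.644]
ft_force: [1.2, 1.0, 0.9]
width: 0.003
```

```bash
python3 go.py 615.3 -163.3 80 1.645
```

```text
t 5.3167 pos [604.2  -8.2 108.6] rot [3.138e+00 1.000e-03 1.644e+00] F [1.2 1.  0.9] w 0.003
offset [-0.259  -0.0008  0.0479] ang [ 0.0034  0.001  -0.0006]
```

Request:
servo_tool:
  moves:
    - {"offset":[-0.07,0,0],"angular":[0.003,0.001,0],"gripper":1}
    - {"offset":[-0.14,0,0],"angular":[0.003,0.001,0],"gripper":1}
    - {"offset":[-0.21,0,0],"angular":[0.003,0.001,0],"gripper":1}
    - {"offset":[-0.259,0,0.01],"angular":[0.003,0.001,0],"gripper":1}
    - {"offset":[-0.259,0,0.035],"angular":[0.003,0.001,0],"gripper":1}
    - {"offset":[-0.259,0,0.048],"angular":[0.003,0.001,0],"gripper":1}
    - {"offset":[-0.259,0,0.048],"angular":[0.003,0.001,0],"gripper":1}

```text
time_s: 5.9
tool_pos: [614.7, -162.7, 78.8]
tcp_rot: [-3.14, -0.001, 1.645]
ft_force: [-0.8, 0.9, 0.7]
width: 0.006
```

```bash
python3 go.py 615.3 -163.3 72 1.645
```

```text
t 5.9 pos [ 614.7 -162.7   78.8] rot [-3.140e+00 -1.000e-03  1.645e+00] F [-0.8  0.9  0.7] w 0.006
offset [-0.0011  0.0009  0.0113] ang [-0.0014 -0.001  -0.0004]
```

Request:
servo_tool:
  moves:
    - {"offset":[-0.001,0.001,0.004],"angular":[0,0,0],"gripper":1}
    - {"offset":[-0.001,0.001,0.007],"angular":[0,0,0],"gripper":1}
    - {"offset":[-0.001,0.001,0.009],"angular":[0,0,0],"gripper":1}
    - {"offset":[-0.001,0.001,0.009],"angular":[0,0,0],"gripper":1}

```text
time_s: 6.23
tool_pos: [615.7, -162.4, 73.8]
tcp_rot: [-3.141, -0.001, 1.646]
ft_force: [0.4, 1.4, 2.2]
width: 0.006
```

Request:
servo_tool:
  moves:
    - {"offset":[0,0,0.002],"angular":[0,0,0],"gripper":1}
    - {"offset":[0,0,0.004],"angular":[0,0,0],"gripper":1}
    - {"offset":[0,0,0.005],"angular":[0,0,0],"gripper":1}
    - {"offset":[0,0,0.006],"angular":[0,0,0],"gripper":1}
    - {"offset":[0,0,0.006],"angular":[0,0,0],"gripper":1}
    - {"offset":[0,0,0.006],"angular":[0,0,0],"gripper":1}

```text
time_s: 6.73
tool_pos: [615.9, -162.4, 70.3]
tcp_rot: [-3.141, -0.001, 1.646]
ft_force: [2.1, -0.4, 3.6]
width: 0.007
```

Far right yields 4.5 mm at about 3 N, so it's the rocking corner. Lifting off and moving over its tongue.

Request:
servo_tool:
  moves:
    - {"offset":[0,0,-0.015],"angular":[0,0,0],"gripper":1}
    - {"offset":[0,0,-0.06],"angular":[0,0,0],"gripper":1}
    - {"offset":[0,0,-0.06],"angular":[0,0,0],"gripper":1}

```text
time_s: 6.98
tool_pos: [617.4, -162.6, 110.5]
tcp_rot: [3.138, 0.0, 1.646]
ft_force: [0.6, -0.2, 1.1]
width: 0.005
```

```bash
python3 go.py 620.3 -230.1 98 1.645
```

```text
t 6.9833 pos [ 617.4 -162.6  110.5] rot [3.138 0.    1.646] F [ 0.6 -0.2  1.1] w 0.005
offset [-0.1126 -0.0037  0.0208] ang [0.0031 0.     0.0006]
```

Request:
servo_tool:
  moves:
    - {"offset":[-0.05,-0.002,0],"angular":[0.003,0,0],"gripper":1}
    - {"offset":[-0.1126,-0.0037,0],"angular":[0.003,0,0],"gripper":1}
    - {"offset":[-0.1126,-0.0037,0.01],"angular":[0.003,0,0],"gripper":1}
    - {"offset":[-0.1126,-0.0037,0.02],"angular":[0.003,0,0],"gripper":1}
    - {"offset":[-0.1126,-0.0037,0.02],"angular":[0.003,0,0],"gripper":1}

```text
time_s: 7.4
tool_pos: [619.4, -229.5, 97.4]
tcp_rot: [-3.14, -0.001, 1.645]
ft_force: [1.2, 0.6, 0.0]
width: 0.005
```

```bash
python3 go.py 620.3 -230.1 72 1.645; python3 - <<'E'
from h import *
from plant import vision
S=vision.read_camera("scene")
cv2.imwrite("pics/s3.png",cv2.resize(S["color"][160:280,210:380],None,fx=4.7,fy=4.7,interpolation=cv2.INTER_CUBIC))
E
```

```text
t 7.4 pos [ 619.4 -229.5   97.4] rot [-3.140e+00 -1.000e-03  1.645e+00] F [1.2 0.6 0. ] w 0.005
offset [-0.0011  0.0014  0.0423] ang [-0.0016 -0.0011  0.0005]
```

View pics/s3.png

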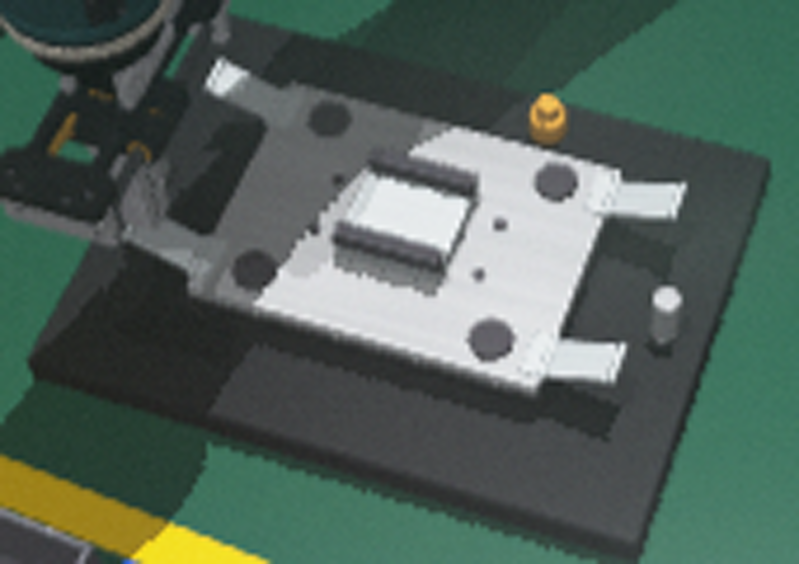

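The fingers at (150,205) are over the outer half of the far-right tongue, and the other three tongues are still up. Pressing down gradually.

Request:
servo_tool:
  moves:
    - {"offset":[-0.001,0.0014,0.008],"angular":[0,0,0],"gripper":1}
    - {"offset":[-0.001,0.0014,0.014],"angular":[0,0,0],"gripper":1}
    - {"offset":[-0.001,0.0014,0.018],"angular":[0,0,0],"gripper":1}
    - {"offset":[-0.001,0.0014,0.022],"angular":[0,0,0],"gripper":1}
    - {"offset":[-0.001,0.0014,0.026],"angular":[0,0,0],"gripper":1}
    - {"offset":[-0.001,0.0014,0.03],"angular":[0,0,0],"gripper":1}

```text
time_s: 7.95
tool_pos: [621.1, -229.3, 80.1]
tcp_rot: [-3.141, -0.001, 1.647]
ft_force: [1.8, -0.4, 5.0]
width: 0.003
```

Request:
servo_tool:
  moves:
    - {"offset":[0,0,0.004],"angular":[0,0,0],"gripper":1}
    - {"offset":[0,0,0.008],"angular":[0,0,0],"gripper":1}
    - {"offset":[0,0,0.012],"angular":[0,0,0],"gripper":1}
    - {"offset":[0,0,0.016],"angular":[0,0,0],"gripper":1}
    - {"offset":[0,0,0.018],"angular":[0,0,0],"gripper":1}
    - {"offset":[0,0,0.018],"angular":[0,0,0],"gripper":1}

```text
time_s: 8.45
tool_pos: [620.9, -229.4, 68.9]
tcp_rot: [-3.141, -0.001, 1.647]
ft_force: [-0.2, -1.1, 3.5]
width: 0.004
```

Request:
servo_tool:
  moves:
    - {"offset":[0,0,0.002],"angular":[0,0,0],"gripper":1}
    - {"offset":[0,0,0.004],"angular":[0,0,0],"gripper":1}
    - {"offset":[0,0,0.006],"angular":[0,0,0],"gripper":1}
    - {"offset":[0,0,0.007],"angular":[0,0,0],"gripper":1}
    - {"offset":[0,0,0.007],"angular":[0,0,0],"gripper":1}

```text
time_s: 8.87
tool_pos: [620.9, -229.6, 64.8]
tcp_rot: [-3.141, -0.001, 1.646]
ft_force: [-0.6, -3.0, 6.7]
width: 0.003
```

Request:
servo_tool:
  moves:
    - {"offset":[0,0,0.001],"angular":[0,0,0],"gripper":1}
    - {"offset":[0,0,0.002],"angular":[0,0,0],"gripper":1}
    - {"offset":[0,0,0.0025],"angular":[0,0,0],"gripper":1}
    - {"offset":[0,0,0.0025],"angular":[0,0,0],"gripper":1}

```text
time_s: 9.2
tool_pos: [621.1, -229.6, 63.9]
tcp_rot: [-3.141, -0.0, 1.646]
ft_force: [-3.8, -1.7, 14.6]
width: 0.004
```

The force rises steeply to 14.6 N at tip height 50 mm. That matches a flat tongue on its stop with the corner dipped. Lifting off to check.

Request:
servo_tool:
  moves:
    - {"offset":[0,0,0],"angular":[0,0,0],"gripper":1}
    - {"offset":[0,0,-0.01],"angular":[0,0,0],"gripper":1}
    - {"offset":[0,0,-0.04],"angular":[0,0,0],"gripper":1}
    - {"offset":[0,0,-0.1],"angular":[0,0,0],"gripper":1}
    - {"offset":[0,0,-0.17],"angular":[0,0,0],"gripper":1}
    - {"offset":[-0.1,0,-0.2],"angular":[0,0,0],"gripper":1}
    - {"offset":[-0.2,0,-0.2],"angular":[0,0,0],"gripper":1}
    - {"offset":[-0.27,0,-0.2],"angular":[0,0,0],"gripper":1}
    - {"offset":[-0.3,0,-0.2],"angular":[0,0,0],"gripper":1}
    - {"offset":[-0.3,0,-0.2],"angular":[0,0,0],"gripper":1}
    - {"offset":[-0.3,0,-0.2],"angular":[0,0,0],"gripper":1}

```text
time_s: 10.12
tool_pos: [633.1, -413.8, 182.5]
tcp_rot: [-3.14, -0.0, 1.641]
ft_force: [0.5, 0.5, 0.0]
width: 0.002
```

```bash
python3 - <<'E'
from h import *
from plant import vision,monitor
T=vision.read_camera("top"); S=vision.read_camera("scene")
cv2.imwrite("pics/s4.png",cv2.resize(S["color"][160:280,210:380],None,fx=4.7,fy=4.7,interpolation=cv2.INTER_CUBIC))
cv2.imwrite("pics/t4.png",cv2.resize(T["color"][145:250,275:405],None,fx=6,fy=5.7,interpolation=cv2.INTER_CUBIC))
c,s=np.cos(.0743),np.sin(.0743)
for th,z in (("standing",57+46*np.sin(.42)+2),("flat",59)):
    y=-(115+(46*np.cos(.42) if th=="standing" else 46))
    for n,x in (("FR",62),("NR",-62)):
        P=[547.7+c*x-s*y,-90.1+s*x+c*y,z]; a=proj(S,P); b=proj(T,P)
        print(n,th,"scene crop",np.round([(a[0]-209.5)*4.7,(a[1]-159.5)*4.7]),"top crop",np.round([(b[0]-274.5)*6,(b[1]-144.5)*5.7]))
print(monitor.observe()["ft_force"])
E
```

```text
FR standing scene crop [131. 224.] top crop [638. 155.]
NR standing scene crop [212.  75.] top crop [663. 353.]
FR flat scene crop [130. 239.] top crop [640. 161.]
NR flat scene crop [211.  91.] top crop [665. 357.]
[-0.56748273  0.74976683  0.12732859]
```

View pics/s4.png

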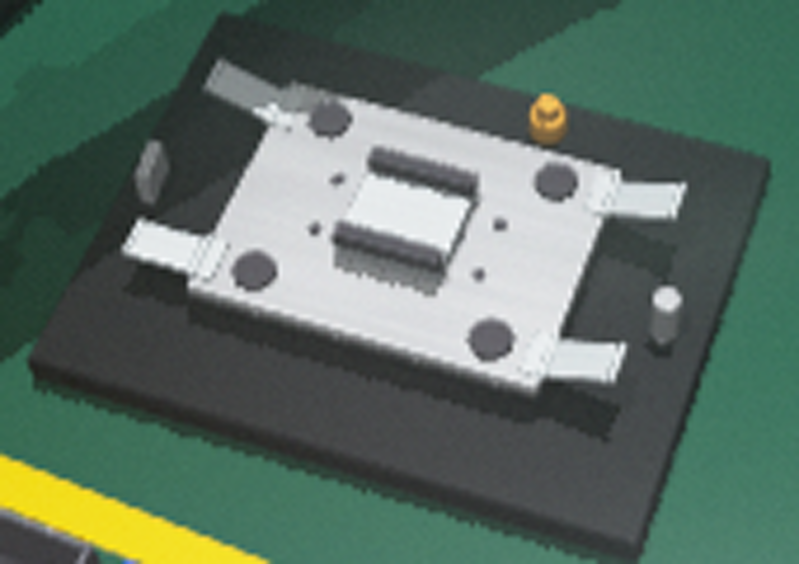

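View pics/t4.png

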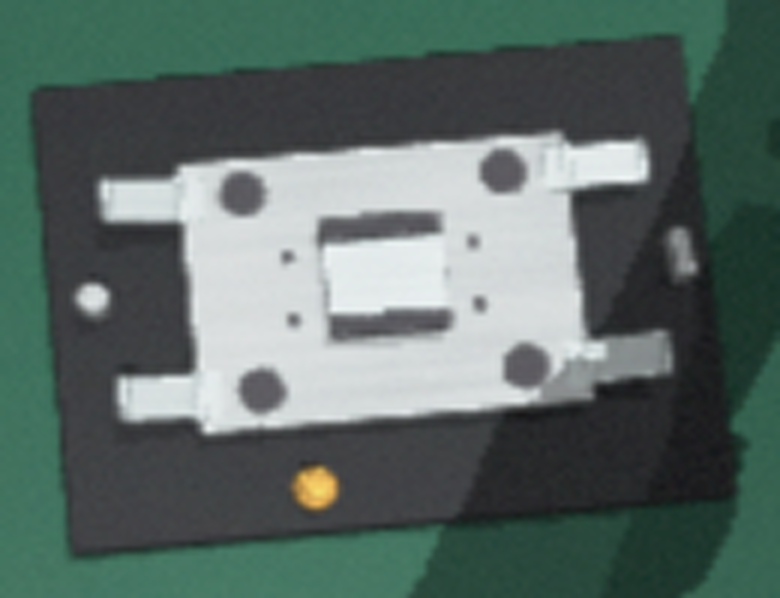

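The far-right tongue's tip has dropped from scene crop (130,224) to about (130,239), which matches the predicted flat position of (130,239). The other three tongues, the pads and the bystanders are where they were, and the hand is clear.

```bash
python3 - <<'E'
from plant import workorder
print(workorder.close_job())
E
```

```text
the job is handed in; nothing more can be done
None
```

The rocking corner was far right. I pressed that corner's shim flat, left the other three standing, took the hand away and handed the job in at about 10 s of the 45 s allowed.

- **Finding the corner:** the near-right, near-left and far-left pads stayed firm, with 8–19 N building up with almost no travel. The far-right pad went down about 4.5 mm at roughly 3 N.
- **Pressing the shim:** the far-right tongue gave way at about 5 N. It then stopped hard at 14.6 N with the fingertips 50 mm above the table, which matches a flat tongue with the corner dipped.
- **Last checks:** the tongue's tip sits at its predicted flat position in the scene camera. The other shims, the plate and the loose parts on the granite look unmoved. The hand is clear, with no contact force beyond sensor noise.

No check failed. I didn't look again at the ring, bottle, tray and screwdriver after the moves; the arm stayed well above or away from them. The two cameras disagreed by 2–3 mm on positions, within what the calibration allows for, so I used the average.

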